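# Grease a bearing on the indexing turntable

## Robot

A 6-joint arm with a two-finger parallel gripper is mounted at the origin on the work surface. World frame = base frame: x ahead of the robot, y to its left, z up, the work surface at z = 0. Lengths are in m, angles in rad, forces in N, time in s.
With the tool pointing down it reaches from about 0.4 to 0.825 m from the base axis. Payload 7 kg.
Tool frame: the origin (TCP) lies on the centre line of the jaws, within the pads' length; the fingertips stand 19 mm ahead of it and the grasp point (between the pads) is the TCP; z points along the fingers, y is the line along which they close (so a half turn about z gives the same grasp; the last joint's range is limited). The gripper opens to 88 mm and grips with 3 to 60 N. Pads are 19 mm wide; open, the fingers measure 130 mm over their backs; the gripper's body (78 mm by 193 mm) begins 47 mm behind the grasp point.
Start: joints at [-0.891, 0.359, 0.012, 0, -1.224, -0.288], TCP at [0.258, -0.624, 0.246] pointing down, gripper open.
Joint ranges: [-3.07, 3.07], [-1.43, 2.12], [-1.02, 1.25], [-3.03, 1.67], [-3.05, -0], [-3.03, 3.03]. Speed limits (rad/s): [2.39, 2.39, 3.01, 3.14, 3.14, 3.14].

## Interface

Orientations are given as [roll, pitch, yaw] about the fixed x, y, z axes, in that order (R = Rz(yaw) Ry(pitch) Rx(roll)).
In Python, from station import arm, imaging, models gives the robot as it stands.
- The arm moves only by the tool play_rows, never from a script. Its arguments are lists of equal length, an entry for each row: "travel": the shift along the tool's x, y, z in units of 25 mm (1.0 is 25 mm), a list of three; "twist": the turn about the tool's z in units of 0.15 rad (1.0 is 0.15 rad). A call has 1 to 8 rows; each row shifts and turns the commanded pose from where the row before left it, along the tool's axes as they then stand; what a row does not reach is not made up. A row lasts 1/8 s, in which the tool goes at most 62.5 mm and 10.7 degrees, less where a joint would pass 70% of its speed; a pose out of reach is approached as far as the arm can. A call with a number of a shift or a turn outside -1 to 1 is refused whole. A call with a gripper value outside its range is refused whole. "fingers" is the opening, from 0 (shut) to 1 (fully open), set as the call begins (left out, the last holds). The fingers move at their own pace and stop on an object; "newtons" is the grip in N (left out, the last holds). Time passes only in rows, so rows that do not move let the fingers close. It gives the time, the measured TCP pose, the force, the opening and the grip force at its end, in the units of the state.
- arm.get_state(): the state, without advancing time (a new reading comes with each control period).
- imaging.grab_frame(name): name is "scene" or "side" or "wrist"; returns a dict with "pixels" (420x560x3 uint8, red, green, blue), "fx", "fy", "cx", "cy" (pixels), "R" (3x3) and "t" (3): a world point X has camera coordinates R X + t; the wrist camera has in their place "T_tool_cam" (4x4, takes a point from camera to tool coordinates, whose origin is the TCP and whose axes are the flange's). Camera axes: x right, y down, z forward; pixel columns grow to the right and rows downward; lengths in m; the calibration is good to about 2 mm. A picture is of the moment at which its call begins: read the wrist's pose just before it. There is no depth.
- arm.job_done(): hands the job in; it is judged then, once.
Trained networks look in the newest picture that a camera, given by its name, has taken for a name from the list of things; names that differ only in an ending like _2 or _b are one class to them, and where a whole thing is asked for, a point or a joint stands for the part that bears it (a point fixed in the world has none). Each returns a list of dicts, best first, with "confidence" (0 to 1); they miss things now and then, are a little off and sometimes report something else, mostly with a low value. They report only what shows in the picture. A call takes as long as a camera call. They do not tell look-alikes from the thing itself.
- models.boxes_of(name, camera): "extent" ([centre column, centre row, width, height] in pixels, round what is visible of it).
- models.silhouettes(name, camera): "pixels" (420x560 bool, what is visible of it) and "extent" ([centre column, centre row, width, height] in pixels, round what is visible of it).
The state is a dict: "t": time; "q": joint angles; "qd": joint speeds; "joint_efforts": joint torques, N m; "eef_pos": TCP position; "ee_rot": TCP orientation; "force": force on the tool from outside, world axes, zero at the start; "moment": the same for the moment, N m; "width": finger opening in m; "gripper_force": force on a finger pad.
Only numpy, scipy, OpenCV 4.12 (cv2) and the standard library are available. Lean on these libraries where they do the work, as an engineer would, in place of code of your own. Each camera call takes 0.05 s, during which the arm holds its last target. There are 200 camera calls.

## Task

Turn the turntable until the grease nipple comes round over the yellow arrow, to the robot's side, and the disc clicks into its detent there. Then lift the grease gun out of its stand, press its coupler squarely onto the leaning nipple until it snaps home, and keep pushing so that the nozzle goes well past half its stroke into the gun against its spring; finish while still holding the gun pushed in like that on the nipple. Leave everything else on the bench where it is.

Things in the scene. Friction and masses are not known exactly. Their poses are not given: they have to be found in the camera images.
- indexer: fixed round grey cast base, 284 mm across, of an indexing turntable. Origin on the turntable's axis at bench height, z up; its -x side, with a yellow arrow, faces the robot within about 20 degrees. A sprung roller in a housing at +x, reaching 185 mm from the axis and 41 mm high, makes the detent
- turntable (a joint): angle of the steel disc, rad, growing anticlockwise from above, no stops. 0 = the detent with the nipple over the yellow arrow. Starts at 0.5 to 1.25, between detents: turn it clockwise. Drag about 1.5 N at the post; 0.16 rad before the detent a pin meets the roller and takes 12 N at the post, easing to nothing at 0.07; then the roller draws the disc to 0 within 0.02 and holds it against 11 N
- disc_top (a point): centre of the disc's top face, 40 mm above the bench; disc 236 mm across, x and y turn with it, nipple on the -x side with a white dash at the edge. Bolted on it: a grey plummer block, 180 mm long in x, 70 mm wide, top 132 mm above the bench, with a 30 mm stub shaft reaching 52 mm either side in y. Four pairs of dark pins on the rim, 90 degrees apart, are the detents
- post_grip (a point): where to grip the upright black hand post on the disc: a cylinder 17 mm in diameter, 100 mm from the turntable's axis, on the disc's +y side. The point is on its axis 82 mm above the bench, 18 mm below its top; its lowest 10 mm are a wider collar. Axes turn with the disc: z up, y outward from the turntable's axis
- nipple_head (a point): centre of the round brass head, 16 mm in diameter, of the grease nipple, 151 mm above the bench, 42 mm from the turntable's axis. z points out of the nipple along its axis, leaning outward 35 degrees from vertical. The neck is 10 mm thick, the hexagon (22 mm) begins 17 mm below the head's centre
- gun: push-type grease gun, 0.4 to 0.7 kg, 166 mm long, upright in its stand, coupler down. Origin at the centre of the coupler's mouth with the nozzle out; z from mouth to end cap. From the mouth: coupler 33 mm across to 34 mm, tube 12 mm thick to 75, collar 46 mm across to 95, red barrel 38 mm across to 156, end cap 41 mm across to 166. Grip the barrel about 138 mm from the mouth
- nozzle (a joint): how far the coupler and nozzle tube are pushed into the gun, m: 0 out, 0.014 fully in. Its spring pushes back with 11 N at 0 and 19 N at 0.014, and sends it out again when let go
- coupler_seat (a point): point on the gun's axis 13.5 mm inside the coupler's mouth, where the nipple head's centre lies once snapped home. Moves with the nozzle; axes as gun. The mouth is a funnel, 27 mm wide, to a 20 mm bore 4.5 mm in. Four sprung balls 8 mm in let the head past at about 8 N, then close behind it and pull the coupler home, before the nozzle starts to go in
- gun_rest: the gun's stand, fixed: a grey tube 54 mm across, rim 90 mm above the bench, on a 96 mm square plate. The nozzle hangs in its 38 mm hole, the collar sits on the rim, the gun's mouth is 15 mm above the bench: lift the gun 80 mm or more straight up to clear it. Origin at the centre of its underside, z up. It stands left or right of the turntable
- grease_tin: bystander: a closed round tin with a yellow label, 84 mm across and 95 mm tall, standing on the bench; origin at the centre of its underside
- water_bottle: bystander: a clear bottle with a blue label and cap, 66 mm across and 220 mm tall, standing on the bench; origin at the centre of its underside
- bearing_ring: bystander: a loose bright steel ring, 72 mm across and 18 mm tall, lying flat; origin at the centre of its underside
- pipe_socket: bystander: a dark steel pipe socket, 48 mm across and 48 mm tall, standing on end; origin at the centre of its underside
- wrench: bystander: a steel spanner lying flat on the bench; origin near its middle, x along it
- hammer: bystander: a hammer lying on the bench; origin near its middle, x along the handle towards the head
- screwdriver: bystander: a screwdriver with an orange handle lying on the bench; origin near its middle, x along it towards the tip
- spirit_level: bystander: a red spirit level standing on its long edge, 240 x 22 x 50 mm; origin at the centre of its underside, x along it
There are look-alikes about, which are no part of the job. What is shaped like the gun but brown, purple or turquoise is not meant.

How it is judged:
By the outcome, as a careful person would: the job done as asked, in the order asked, and still so for the second after the job is handed in, while the arm keeps its last pose, push and grip.
It also fails if it takes over 56 s, if anything falls off the work surface, if the arm or the gripper's body presses on something with over 40 N, if the wrist force passes 120 N, or if a joint passes its speed limit or range.

## Working session

There is one attempt and no reset: what is moved stays moved. The work goes in short steps, Python scripts to look and compute and a tool call to move; the robot and the scene stay as the last step left them, time stands still between calls to the robot, and variables do not carry over. Pictures are saved under pics/ and viewed, at most 10 in all, crops included, and the job is handed in when it is done.

Besides the shell and the picture viewer there is one more tool, called after "Request:" by a JSON object that holds its "api" and its "payload", one argument or row to a line. play_rows: Moves the arm, as the interface text tells. Shifts and turns lie within -1 to 1; 1 stands for 25 mm of shift or 0.15 rad of turn. Its arguments: {"type":"object","properties":{"travel":{"type":"array","items":{"type":"array","items":{"type":"number"}}},"twist":{"type":"array","items":{"type":"number"}},"fingers":{"type":"number"},"newtons":{"type":"number"}},"required":["travel","twist"]}

```bash
ls; mkdir -p pics
python3 - <<'E'
from station import arm,imaging,models
import cv2,numpy as np
s=arm.get_state();print({k:np.round(v,3) for k,v in s.items()})
ims=[]
for c in ["scene","side"]:
    f=imaging.grab_frame(c);cv2.imwrite(f"pics/{c}0.png",f["pixels"][:,:,::-1])
    print(c,f["fx"],f["cx"],f["cy"],np.round(f["R"],3).tolist(),np.round(f["t"],3),"cam",np.round(-np.array(f["R"]).T@f["t"],3))
    for n in ["indexer","post_grip","nipple_head","gun","gun_rest","grease_tin","water_bottle"]:
        for d in models.boxes_of(n,c)[:3]: print(c,n,round(d["confidence"],2),np.round(d["extent"]))
E
```

```text
pics
{'t': np.float64(0.0), 'q': array([-0.891,  0.359,  0.011, -0.   , -1.224, -0.288]), 'qd': array([ 0.001, -0.001, -0.001,  0.001, -0.   ,  0.   ]), 'joint_efforts': array([-1.0000e-03, -5.8272e+01,  2.9306e+01,  6.9970e+00,  7.0000e-03,
       -0.0000e+00]), 'eef_pos': array([ 0.258, -0.623,  0.245]), 'ee_rot': array([ 3.14, -0.  , -2.75]), 'force': array([ 0.446, -0.188,  0.003]), 'moment': array([-0.087,  0.023, -0.012]), 'gripper_force': np.float64(0.0), 'width': np.float64(0.088)}
scene 384.9306111308715 280.1439948839574 208.59777733030725 [[0.48, 0.877, 0.019], [0.702, -0.371, -0.608], [-0.526, 0.305, -0.794]] [-0.266 -0.328  1.572] cam [ 1.185 -0.368  1.054]
scene indexer 0.83 [295. 250.  91.  80.]
scene post_grip 0.65 [291. 240.  80.  72.]
scene post_grip 0.49 [294. 246.  96.  84.]
scene nipple_head 0.74 [290. 241.  75.  71.]
scene gun 0.94 [202. 258.  17.  39.]
scene gun 0.92 [183. 220.  20.  25.]
scene gun 0.79 [135. 230.  25.  40.]
scene gun_rest 0.71 [192. 243.  31.  32.]
scene grease_tin 0.88 [346. 174.  28.  34.]
scene grease_tin 0.32 [291. 242.  73.  69.]
scene wa
[... 226 characters left out ...]
 0.674, -0.692], [0.252, -0.644, -0.722]] [0.518 0.24  1.455] cam [0.178 0.963 1.219]
side indexer 0.86 [233. 227. 110.  84.]
side indexer 0.32 [323. 153.  18.  31.]
side indexer 0.18 [241. 222.  84.  70.]
side post_grip 0.9 [242. 220.  81.  69.]
side post_grip 0.69 [236. 228. 108.  84.]
side nipple_head 0.73 [241. 223.  85.  75.]
side nipple_head 0.44 [234. 228. 110.  84.]
side gun 0.9 [353. 195.  15.  55.]
side gun 0.86 [321. 154.  21.  27.]
side gun 0.69 [367. 173.  17.  42.]
side gun_rest 0.57 [320. 183.  39.  35.]
side grease_tin 0.68 [246. 321.  38.  48.]
side grease_tin 0.44 [271. 394. 113.  49.]
side water_bottle 0.94 [179. 287.  31.  64.]
side water_bottle 0.38 [243. 221.  83.  78.]
```

Run:
```python
import cv2,numpy as np
a=cv2.imread("pics/scene0.png")[130:310,90:430];b=cv2.imread("pics/side0.png")[110:350,150:400]
a=cv2.resize(a,None,fx=2.35,fy=2.35,interpolation=cv2.INTER_CUBIC);b=cv2.resize(b,None,fx=2.4,fy=2.4,interpolation=cv2.INTER_CUBIC)
cv2.imwrite("pics/a.png",a);cv2.imwrite("pics/b.png",b);print(a.shape,b.shape)
```

```text
(423, 799, 3) (576, 600, 3)
```

View pics/a.png

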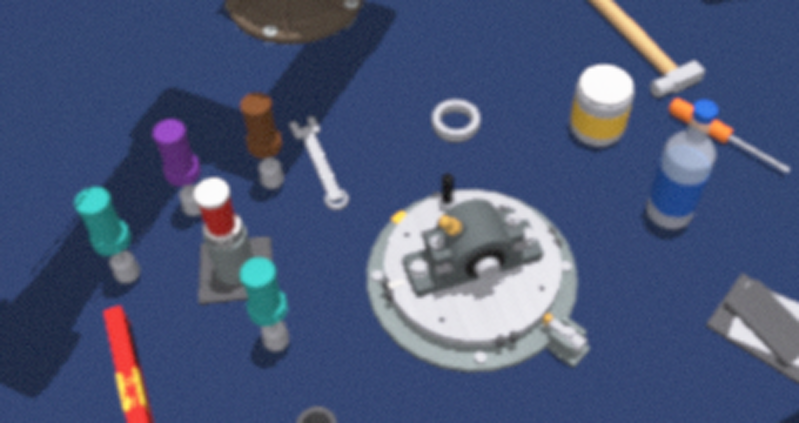

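View pics/b.png

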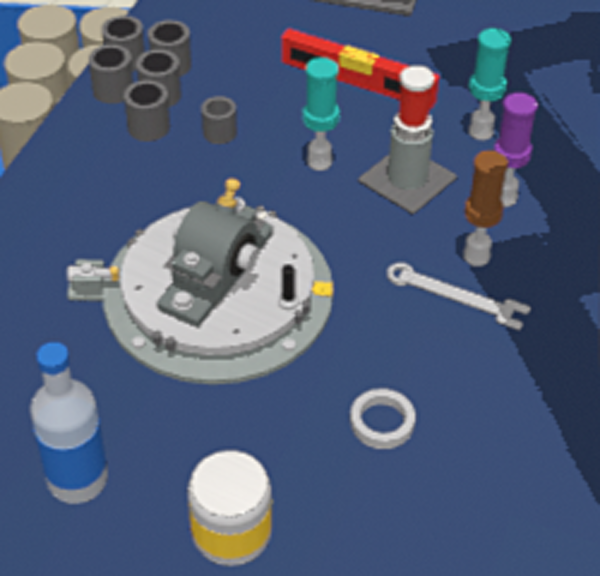

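Scene crop shows the red gun (cap at px 181,211) in its stand. The post top is at (280,206), the nipple head at (281,226) and the arrow at (259,222). In the side view they are cap (324,143), post top (270,222), nipple (247,187) and arrow (285,230). Next I fit a model to these.

```bash
cat > h.py <<'E'
import numpy as np
from scipy.optimize import least_squares
from scipy.spatial.transform import Rotation as Ro
def proj(f,X):
    X=np.atleast_2d(X); c=X@np.array(f["R"]).T+np.array(f["t"])
    return np.c_[f["fx"]*c[:,0]/c[:,2]+f["cx"],f["fy"]*c[:,1]/c[:,2]+f["cy"]]
def ray_z(f,uv,z):
    R=np.array(f["R"]);t=np.array(f["t"]);C=-R.T@t
    d=R.T@np.array([(uv[0]-f["cx"])/f["fx"],(uv[1]-f["cy"])/f["fy"],1]);return C+d*(z-C[2])/d[2]
def tri(obs):
    A=[];b=[]
    for f,uv in obs:
        R=np.array(f["R"]);t=np.array(f["t"])
        for k,(p,c,fo) in enumerate(zip(uv,(f["cx"],f["cy"]),(f["fx"],f["fy"]))):
            a=(p-c)/fo; A.append(R[k]-a*R[2]); b.append(a*t[2]-t[k])
    return np.linalg.lstsq(np.array(A),np.array(b),rcond=None)[0]
def wrist(imaging,arm):
    s=arm.get_state(); f=imaging.grab_frame("wrist")
    T=np.eye(4);T[:3,:3]=Ro.from_euler("xyz",s["ee_rot"]).as_matrix();T[:3,3]=s["eef_pos"]
    M=np.linalg.inv(T@np.array(f["T_tool_cam"]));f["R"]=M[:3,:3];f["t"]=M[:3,3];return f
E
python3 - <<'E'
from h import *
from station import arm,imaging
S=imaging.grab_frame("scene");D=imaging.grab_frame("side")
a=lambda x,y:(90+x/2.35,130+y/2.35)
b=lambda x,y:(150+x/2.4,110+y/2.4)
P={"post":(a(447,180),b(288,269),.1),"nip":(a(449,225),b(232,186),.151),"cap":(a(213,190),b(417,78),.181),"arrow":(a(398,217),b(323,289),.03),"rollerhousing":(a(568,340),b(88,278),.03),"tin":(a(606,80),b(231,485),.095),"bottletop":(a(705,107),b(53,352),.22)}
for n,(p,q,z) in P.items():
    print(n,np.round(tri([(S,p),(D,q)]),3),np.round(ray_z(S,p,z)[:2],3),np.round(ray_z(D,q,z)[:2],3))
th=np.linspace(0,2*np.pi,90)
bx=lambda uv:np.r_[uv.min(0),uv.max(0)]
def circ(x,y,r,z):return np.c_[x+r*np.cos(th),y+r*np.sin(th),0*th+z]
oS=np.r_[a(384,190),a(562,343)];oD=np.r_[b(120,200),b(315,350)]
g=lambda v:np.r_[bx(proj(S,circ(*v,.118,.037)))-oS,bx(proj(D,circ(*v,.118,.037)))-oD]
r=least_squares(g,[.6,0],loss="soft_l1");print("axis",r.x,r.fun.round(1))
f=wrist(imaging,arm);print("wrist",f["fx"],np.round(f["T_tool_cam"],3).tolist())
E
```

```text
post [0.541 0.004 0.095] [0.546 0.002] [0.539 0.007]
nip [ 0.636 -0.05   0.147] [ 0.642 -0.048] [ 0.631 -0.05 ]
cap [ 0.479 -0.285  0.178] [ 0.482 -0.285] [ 0.477 -0.283]
arrow [ 0.514 -0.055  0.011] [ 0.525 -0.061] [ 0.51  -0.038]
rollerhousing [0.79  0.044 0.022] [0.795 0.042] [0.785 0.049]
tin [0.489 0.3   0.096] [0.489 0.301] [0.489 0.299]
bottletop [0.676 0.296 0.221] [0.676 0.297] [0.675 0.294]
axis [ 0.63896315 -0.00940586] [-0.5  0.1 -0.7 -1.  -0.4  2.1 -1.1 -0.7]
wrist 292.2401587575375 [[-0.0, -0.969, -0.247, 0.066], [1.0, -0.0, -0.001, -0.0], [0.001, -0.247, 0.969, -0.14], [0.0, 0.0, 0.0, 1.0]]
```

Fit: turntable axis ≈ (0.639,−0.009), base yaw ≈ 19.5°, disc ≈ 1.12 rad and post ≈ (0.541,0.004). I'll move above the post and look with the wrist camera.

```bash
cat >> h.py <<'E'
def plan(p,yaw,q,yaw2,n=None,z2=None):
    """rows taking tool-down pose (p,yaw) straight to (q,yaw2)"""
    p=np.array(p,float);q=np.array(q,float)
    n=n or int(np.ceil(max(np.linalg.norm(q-p)/.0245,abs(yaw2-yaw)/.15)))
    rows=[];tw=[]
    for i in range(n):
        s=(q-p)/(n-i);dy=(yaw2-yaw)/(n-i)
        c,sn=np.cos(yaw),np.sin(yaw)
        l=np.round(np.array([c*s[0]+sn*s[1],sn*s[0]-c*s[1],-s[2]])/.025,2);t=round(-dy/.15,2)
        p=p+.025*np.array([c*l[0]+sn*l[1],sn*l[0]-c*l[1],-l[2]]);yaw-=t*.15
        rows.append((l+0).tolist());tw.append(t)
    for k in range(0,n,8): print('{"travel":',rows[k:k+8],', "twist":',tw[k:k+8],"}")
    print("ends",p.round(4),round(yaw,3))
E
python3 - <<'E'
from h import *
plan([.258,-.623,.245],-2.75,[.53,0,.25],-.12)
E
```

```text
{"travel": [[-0.7, 0.67, -0.01], [-0.76, 0.61, -0.01], [-0.81, 0.53, -0.01], [-0.86, 0.45, -0.01], [-0.9, 0.37, -0.01], [-0.93, 0.28, -0.01], [-0.95, 0.19, -0.01], [-0.97, 0.1, -0.01]] , "twist": [-0.63, -0.63, -0.63, -0.63, -0.63, -0.63, -0.63, -0.62] }
{"travel": [[-0.97, 0.01, -0.01], [-0.97, -0.08, -0.01], [-0.96, -0.17, -0.01], [-0.94, -0.26, -0.01], [-0.91, -0.34, -0.01], [-0.87, -0.43, 0.0], [-0.83, -0.51, -0.01], [-0.78, -0.58, 0.0]] , "twist": [-0.63, -0.62, -0.63, -0.62, -0.63, -0.62, -0.63, -0.62] }
{"travel": [[-0.72, -0.65, -0.01], [-0.65, -0.72, 0.0], [-0.59, -0.77, -0.01], [-0.51, -0.83, 0.0], [-0.43, -0.87, -0.01], [-0.35, -0.91, 0.0], [-0.26, -0.93, -0.01], [-0.17, -0.95, 0.0]] , "twist": [-0.63, -0.62, -0.63, -0.62, -0.63, -0.62, -0.63, -0.62] }
{"travel": [[-0.08, -0.97, -0.01], [0.01, -0.97, 0.0], [0.1, -0.96, -0.01], [0.19, -0.95, 0.0]] , "twist": [-0.63, -0.62, -0.63, -0.62] }
ends [ 5.3e-01 -1.0e-04  2.5e-01] -0.12
```

Request:
{"api": "play_rows", "payload": {
  "travel": [
    [-0.7,0.67,-0.01],
    [-0.76,0.61,-0.01],
    [-0.81,0.53,-0.01],
    [-0.86,0.45,-0.01],
    [-0.9,0.37,-0.01],
    [-0.93,0.28,-0.01],
    [-0.95,0.19,-0.01],
    [-0.97,0.1,-0.01]
  ],
  "twist": [-0.63,-0.63,-0.63,-0.63,-0.63,-0.63,-0.63,-0.62],
  "fingers": 0.7
}}

```text
t: 1.95
eef_pos: [0.3359, -0.4452, 0.2477]
ee_rot: [-3.141, -0.0, -1.992]
force: [-0.7, -0.5, 0.4]
width: 0.0613
gripper_force: 0.0
```

Request:
{"api": "play_rows", "payload": {
  "travel": [
    [-0.97,0.01,-0.01],
    [-0.97,-0.08,-0.01],
    [-0.96,-0.17,-0.01],
    [-0.94,-0.26,-0.01],
    [-0.91,-0.34,-0.01],
    [-0.87,-0.43,0.0],
    [-0.83,-0.51,-0.01],
    [-0.78,-0.58,0.0]
  ],
  "twist": [-0.63,-0.62,-0.63,-0.62,-0.63,-0.62,-0.63,-0.62]
}}

```text
t: 2.95
eef_pos: [0.4138, -0.2669, 0.2493]
ee_rot: [-3.141, -0.0, -1.242]
force: [-0.4, -1.0, -1.6]
width: 0.0612
gripper_force: 0.0
```

Request:
{"api": "play_rows", "payload": {
  "travel": [
    [-0.72,-0.65,-0.01],
    [-0.65,-0.72,0.0],
    [-0.59,-0.77,-0.01],
    [-0.51,-0.83,0.0],
    [-0.43,-0.87,-0.01],
    [-0.35,-0.91,0.0],
    [-0.26,-0.93,-0.01],
    [-0.17,-0.95,0.0]
  ],
  "twist": [-0.63,-0.62,-0.63,-0.62,-0.63,-0.62,-0.63,-0.62]
}}

```text
t: 3.95
eef_pos: [0.4911, -0.0889, 0.2503]
ee_rot: [-3.141, -0.0, -0.492]
force: [1.1, 0.2, 0.1]
width: 0.0614
gripper_force: 0.0
```

Request:
{"api": "play_rows", "payload": {
  "travel": [
    [-0.08,-0.97,-0.01],
    [0.01,-0.97,0.0],
    [0.1,-0.96,-0.01],
    [0.19,-0.95,0.0],
    [0,0,0]
  ],
  "twist": [-0.63,-0.62,-0.63,-0.62,0]
}}

```text
t: 4.58
eef_pos: [0.5301, 0.0002, 0.2505]
ee_rot: [3.142, -0.0, -0.118]
force: [-1.4, 0.7, -0.1]
width: 0.0614
gripper_force: 0.0
```

Run:
```python
from h import *
from station import arm,imaging,models
import cv2
s=arm.get_state();print(s["t"],s["eef_pos"],s["ee_rot"],s["q"])
f=wrist(imaging,arm);cv2.imwrite("pics/w1.png",cv2.resize(f["pixels"][:,:,::-1],(800,600)))
print(proj(f,[[.541,.004,.1],[.636,-.05,.151],[.639,-.009,.04]])*800/560)
```

```text
4.575 [5.30108299e-01 2.42857489e-04 2.50475835e-01] [ 3.14158586e+00 -2.30824671e-05 -1.18310559e-01] [ 3.70682087e-01  1.16435492e-01 -2.98314986e-01  1.83955805e-05
 -1.15602866e+00  1.08179627e+00]
[[394.38777551 275.51574972]
 [471.8536039  106.50465763]
 [396.76960301 137.75190606]]
```

View pics/w1.png

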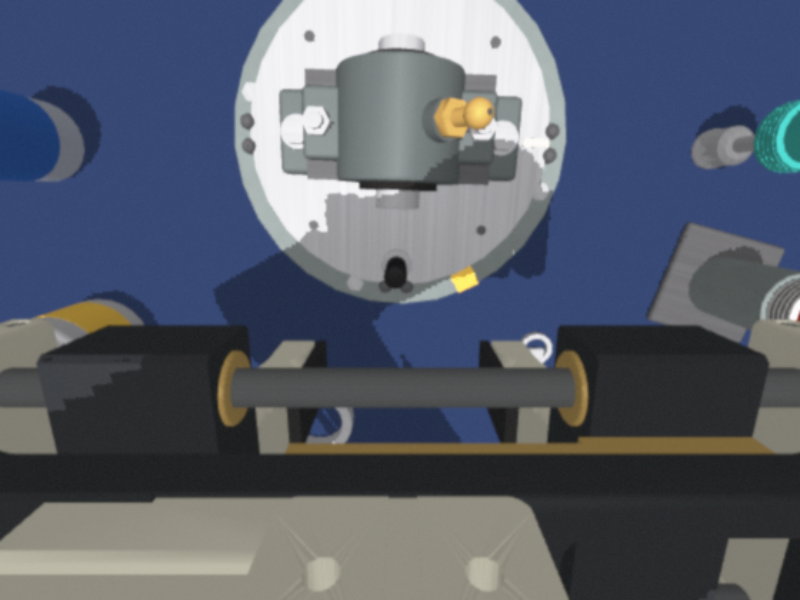

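The wrist view shows the post top at (397,268), nipple head at (481,112), rim pin pairs at (550,143) and (247,133), and arrow at (464,279), all at 800 px scale. They agree closely with the prediction.

Run:
```python
from h import *
from station import arm,imaging
f=wrist(imaging,arm);k=560/800
g=lambda u,v,z:ray_z(f,(u*k,v*k),z)[:2]
p=g(397,268,.1);n=g(481,112,.151);a=g(550.5,143.5,.04);b=g(247.5,133.5,.04);ar=g(464,279,.025)
ax=(a+b)/2
# base circle: px extents left/right at widest
print("post",p,"nip",n,"pins",a,b,"mid",ax,"arrow",ar)
for nm,v,o in(("post",p,90),("nip",n,180),("pinA",a,180),("pinB",b,0)):
    d=v-ax;print(nm,np.hypot(*d).round(4),(np.degrees(np.arctan2(d[1],d[0]))-o)%360)
d=ar-ax;print("base yaw",np.degrees(np.arctan2(d[1],d[0]))-180,np.hypot(*d))
```

```text
post [0.54562869 0.00077317] nip [ 0.63214527 -0.05550006] pins [ 0.61961147 -0.13008148] [0.65567448 0.10616067] mid [ 0.63764297 -0.01196041] arrow [ 0.51576083 -0.05490624]
post 0.0929 82.12105364195182
nip 0.0439 82.80340792155886
pinA 0.1195 81.32064732632921
pinB 0.1195 81.32064732632917
base yaw -340.589816090633 0.12922693508326952
```

Request:
{"api": "play_rows", "payload": {
  "travel": [
    [0.2,-0.05,0.95],
    [0.2,-0.05,0.95],
    [0,0,0.95],
    [0,0,0.95],
    [0,0,0.95],
    [0,0,0.95],
    [0,0,0.9],
    [0,0,0]
  ],
  "twist": [0.1,0.07,0,0,0,0,0,0]
}}

```text
t: 5.68
eef_pos: [0.5385, -0.0007, 0.0844]
ee_rot: [3.14, 0.003, -0.148]
force: [-0.4, -0.3, 0.0]
width: 0.0614
gripper_force: 0.0
```

Request:
{"api": "play_rows", "payload": {
  "travel": [
    [0,0,0],
    [0,0,0],
    [0,0,0],
    [0,0,0],
    [0,0,0]
  ],
  "twist": [0,0,0,0,0],
  "fingers": 0,
  "newtons": 15
}}

```text
t: 6.3
eef_pos: [0.54, 0.0007, 0.0858]
ee_rot: [-3.141, -0.0, -0.146]
force: [-0.6, 1.2, 0.6]
width: 0.0169
gripper_force: 0.9
```

Request:
{"api": "play_rows", "payload": {
  "travel": [
    [0.02,-0.36,0],
    [0.02,-0.36,0],
    [0.02,-0.36,0],
    [0.02,-0.36,0],
    [0.02,-0.36,0],
    [0.02,-0.36,0],
    [0.02,-0.36,0],
    [0.02,-0.36,0]
  ],
  "twist": [0.6,0.6,0.6,0.6,0.6,0.6,0.6,0.6],
  "newtons": 30
}}

```text
t: 7.3
eef_pos: [0.5723, 0.0632, 0.0858]
ee_rot: [3.14, 0.003, -0.869]
force: [-13.5, 11.3, 11.3]
width: 0.0162
gripper_force: 30.0
```

Request:
{"api": "play_rows", "payload": {
  "travel": [
    [0.02,-0.36,0],
    [0.02,-0.36,0],
    [0.02,-0.36,0],
    [0.02,-0.36,0],
    [0,0,0],
    [0,0,0]
  ],
  "twist": [0.6,0.6,0.6,0.6,0,0]
}}

```text
t: 8.05
eef_pos: [0.593, 0.0755, 0.0844]
ee_rot: [3.117, 0.002, -1.228]
force: [-44.5, 0.6, 35.4]
width: 0.0163
gripper_force: 30.1
```

Run:
```python
from h import *
from station import arm,imaging
import cv2
s=arm.get_state();print(s["t"],s["eef_pos"],s["ee_rot"],s["force"],s["width"])
d=s["eef_pos"][:2]-np.array([.638,-.012]);print(np.hypot(*d),np.degrees(np.arctan2(d[1],d[0])),"goal 109.4")
f=wrist(imaging,arm);cv2.imwrite("pics/w2.png",f["pixels"][:,:,::-1])
```

```text
8.05 [0.59300609 0.07553787 0.08438555] [ 3.11708588e+00  1.52893241e-03 -1.22835589e+00] [-44.48548165   0.6153215   35.37013195] 0.016349858088446044
0.09842423871286135 117.20287334012106 goal 109.4
```

View pics/w2.png

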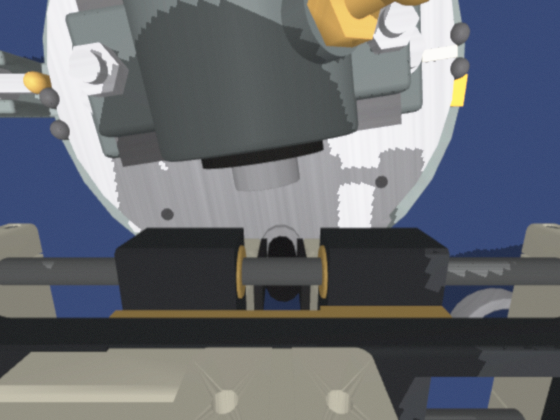

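Angle is about 117° against a 109.4° goal: the pin meets the roller, left edge at (48,98). The force is high, so I'll check whether it is static before pushing further.

Request:
{"api": "play_rows", "payload": {
  "travel": [
    [0,0,0],
    [0,0,0]
  ],
  "twist": [0,0]
}}

```text
t: 8.35
eef_pos: [0.593, 0.0756, 0.0844]
ee_rot: [3.117, 0.002, -1.228]
force: [-43.8, 0.2, 34.6]
width: 0.0166
gripper_force: 30.1
```

Run:
```python
from h import *
from station import arm
s=arm.get_state();print({k:np.round(v,3).tolist() for k,v in s.items()})
```

```text
{'t': 8.35, 'q': [0.451, 0.395, -0.338, -0.006, -0.862, -0.105], 'qd': [0.001, 0.002, -0.001, -0.001, 0.002, 0.0], 'joint_efforts': [-3.549, -39.038, 37.808, 10.95, 14.448, 0.016], 'eef_pos': [0.593, 0.076, 0.084], 'ee_rot': [3.117, 0.002, -1.228], 'force': [-43.785, 0.161, 34.596], 'moment': [0.061, 16.118, -0.142], 'gripper_force': 30.057, 'width': 0.017}
```

Request:
{"api": "play_rows", "payload": {
  "travel": [
    [0,0.2,0],
    [0,0.2,0],
    [0,0,0]
  ],
  "twist": [-0.4,-0.4,0],
  "newtons": 6
}}

```text
t: 8.72
eef_pos: [0.5926, 0.0751, 0.0842]
ee_rot: [3.135, 0.002, -1.106]
force: [-11.1, 1.8, 2.0]
width: 0.0167
gripper_force: 6.0
```

Run:
```python
from h import *
from station import arm
s=arm.get_state();print({k:np.round(v,3).tolist() for k,v in s.items()})
d=s["eef_pos"][:2]-np.array([.638,-.012]);print(np.hypot(*d),np.degrees(np.arctan2(d[1],d[0])))
```

```text
{'t': 8.725, 'q': [0.452, 0.386, -0.354, -0.003, -0.838, 0.015], 'qd': [0.0, 0.004, 0.005, -0.001, -0.009, -0.024], 'joint_efforts': [-2.347, -54.028, 27.701, 8.132, 3.068, 0.404], 'eef_pos': [0.593, 0.075, 0.084], 'ee_rot': [3.135, 0.002, -1.106], 'force': [-11.072, 1.849, 2.033], 'moment': [1.022, 3.919, -0.018], 'gripper_force': 6.001, 'width': 0.017}
0.09817997146701844 117.51915121478952
```

Run:
```python
from h import *
from station import imaging
import cv2
D=imaging.grab_frame("side");S=imaging.grab_frame("scene")
a=cv2.resize(D["pixels"][130:290,160:320,::-1],(400,400),interpolation=cv2.INTER_CUBIC)
b=cv2.resize(S["pixels"][170:300,230:360,::-1],(400,400),interpolation=cv2.INTER_CUBIC)
cv2.imwrite("pics/c.png",np.hstack([a,b]))
```

```text
(no output)
```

View pics/c.png

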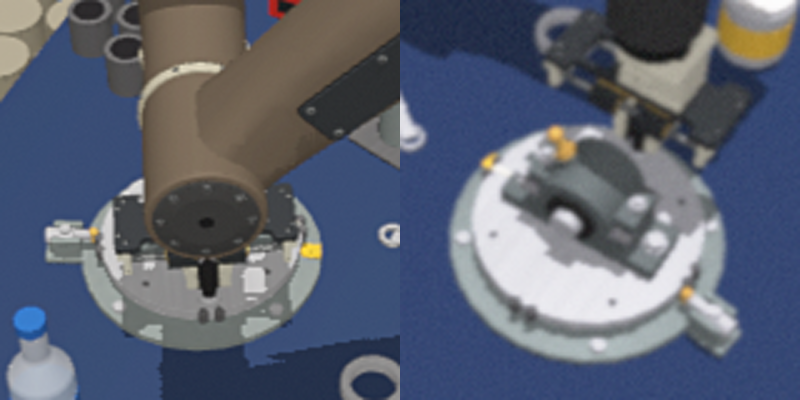

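Request:
{"api": "play_rows", "payload": {
  "travel": [
    [0,-0.08,0],
    [0,-0.08,0],
    [0,0,0]
  ],
  "twist": [0,0,0],
  "newtons": 20
}}

```text
t: 9.2
eef_pos: [0.5929, 0.0752, 0.084]
ee_rot: [3.128, 0.003, -1.108]
force: [-22.8, -1.0, 14.6]
width: 0.0166
gripper_force: 20.0
```

Request:
{"api": "play_rows", "payload": {
  "travel": [
    [0,-0.08,0],
    [0,-0.08,0],
    [0,0,0]
  ],
  "twist": [0,0,0]
}}

```text
t: 9.57
eef_pos: [0.5932, 0.0754, 0.0838]
ee_rot: [3.121, 0.003, -1.108]
force: [-32.7, -3.7, 23.5]
width: 0.0169
gripper_force: 20.0
```

Request:
{"api": "play_rows", "payload": {
  "travel": [
    [0,0.3,0],
    [0,0,0],
    [0,0,0]
  ],
  "twist": [0,0,0]
}}

```text
t: 9.95
eef_pos: [0.5927, 0.075, 0.0841]
ee_rot: [3.133, 0.002, -1.107]
force: [-11.9, 1.9, 3.5]
width: 0.0166
gripper_force: 20.0
```

Request:
{"api": "play_rows", "payload": {
  "travel": [
    [0,0,-0.1],
    [0,0,0],
    [0,0,0]
  ],
  "twist": [0,0,0],
  "fingers": 0.35
}}

```text
t: 10.32
eef_pos: [0.5976, 0.0761, 0.0883]
ee_rot: [-3.141, -0.0, -1.106]
force: [0.1, -0.5, -0.7]
width: 0.0301
gripper_force: 0.0
```

Run:
```python
from h import *
from station import arm
s=arm.get_state();print({k:np.round(v,4).tolist() for k,v in s.items()})
```

```text
{'t': 10.325, 'q': [0.4508, 0.384, -0.3464, 0.0002, -0.8395, 0.0141], 'qd': [-0.0016, 0.0009, -0.0009, -0.0017, -0.0012, -0.0007], 'joint_efforts': [0.0235, -54.1328, 23.2183, 5.543, 0.0379, 0.0001], 'eef_pos': [0.5976, 0.0761, 0.0883], 'ee_rot': [-3.1407, -0.0002, -1.1057], 'force': [0.0636, -0.5456, -0.7255], 'moment': [0.0121, 0.1213, -0.0154], 'gripper_force': 0.0, 'width': 0.0301}
```

Request:
{"api": "play_rows", "payload": {
  "travel": [
    [0.01,-0.15,0],
    [0.01,-0.15,0],
    [0.01,-0.15,0],
    [0,0,0]
  ],
  "twist": [0.25,0.25,0.25,0]
}}

```text
t: 10.82
eef_pos: [0.6002, 0.0757, 0.0875]
ee_rot: [3.125, -0.001, -1.222]
force: [-24.6, -9.7, 23.0]
width: 0.0307
gripper_force: 13.5
```

Run:
```python
from h import *
from station import arm
s=arm.get_state();print({k:np.round(v,4).tolist() for k,v in s.items() if k in("force","moment","joint_efforts")})
```

```text
{'joint_efforts': [3.7103, -44.951, 33.5662, 6.2941, 9.8076, -0.3734], 'force': [-24.5737, -9.651, 22.9598], 'moment': [-3.4195, 9.3464, 0.1353]}
```

Request:
{"api": "play_rows", "payload": {
  "travel": [
    [0,0,-0.15],
    [0,0,-0.15],
    [0,0,0]
  ],
  "twist": [0,0,0]
}}

```text
t: 11.2
eef_pos: [0.5996, 0.0766, 0.0912]
ee_rot: [3.124, 0.001, -1.223]
force: [-16.4, -5.7, -6.2]
width: 0.0306
gripper_force: 8.4
```

Run:
```python
from h import *
from station import arm,imaging
import cv2
s=arm.get_state();print({k:np.round(v,4).tolist() for k,v in s.items() if k in("force","moment","joint_efforts","q","eef_pos")})
f=wrist(imaging,arm);cv2.imwrite("pics/w3.png",cv2.resize(f["pixels"][0:200,0:260,::-1],(780,600),interpolation=cv2.INTER_CUBIC))
```

```text
{'q': [0.4482, 0.3926, -0.3224, -0.0035, -0.8732, -0.098], 'joint_efforts': [1.9876, -60.0429, 36.5031, 8.9934, 5.8674, -0.0559], 'eef_pos': [0.5996, 0.0766, 0.0912], 'force': [-16.3941, -5.6688, -6.2467], 'moment': [-1.9034, 5.6891, 0.0586]}
```

View pics/w3.png

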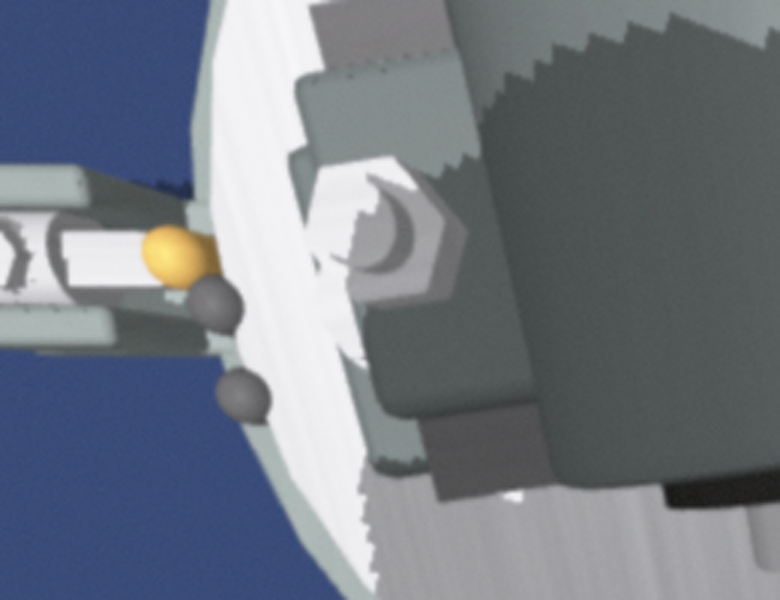

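Request:
{"api": "play_rows", "payload": {
  "travel": [
    [0,-0.15,0],
    [0,-0.15,-0.1],
    [0,-0.15,-0.1],
    [0,0,0]
  ],
  "twist": [0,0,0,0]
}}

```text
t: 11.75
eef_pos: [0.6002, 0.0768, 0.091]
ee_rot: [3.103, 0.002, -1.226]
force: [-36.1, -11.6, -11.7]
width: 0.0307
gripper_force: 18.3
```

Run:
```python
from h import *
from station import arm,imaging
import cv2
s=arm.get_state();f=wrist(imaging,arm)
# re-express with the pose/pictures of w3 and w2
def cam(pos,rpy):
    T=np.eye(4);T[:3,:3]=Ro.from_euler("xyz",rpy).as_matrix();T[:3,3]=pos
    M=np.linalg.inv(T@np.array(f["T_tool_cam"]));g=dict(f);g["R"]=M[:3,:3];g["t"]=M[:3,3];return g
A=np.array([.638,-.012])
for nm,g,pts in(("w3",cam([.5996,.0766,.0912],[3.124,.001,-1.223]),[(72.7,101.7),(81,132),(59.3,85.3)]),
 ("w2",cam([.5930,.0755,.0844],[3.117,.0015,-1.228]),[(48,98),(60,130),(35,82)])):
  for z in(.035,.045):
    for p in pts:
        d=ray_z(g,p,z)[:2]-A;print(nm,z,np.hypot(*d).round(4),np.degrees(np.arctan2(d[1],d[0])).round(2),end=" | ")
    print()
```

```text
w3 0.035 0.1237 24.13 | w3 0.035 0.1243 32.64 | w3 0.035 0.1298 19.72 | 
w3 0.045 0.1173 24.87 | w3 0.045 0.1182 33.38 | w3 0.045 0.123 20.43 | 
w2 0.035 0.1254 23.75 | w2 0.035 0.1245 32.37 | w2 0.035 0.1309 19.7 | 
w2 0.045 0.1184 24.56 | w2 0.045 0.1178 33.2 | w2 0.045 0.1235 20.46 |
```

Request:
{"api": "play_rows", "payload": {
  "travel": [
    [0,0,0.1],
    [0,0,0],
    [0,0,0],
    [0,0,0]
  ],
  "twist": [0,0,0,0],
  "fingers": 0,
  "newtons": 50
}}

```text
t: 12.3
eef_pos: [0.6067, 0.0813, 0.0913]
ee_rot: [3.119, 0.004, -1.225]
force: [-24.0, 2.4, -12.4]
width: 0.0162
gripper_force: 50.0
```

Request:
{"api": "play_rows", "payload": {
  "travel": [
    [0,0.15,0.05],
    [0,0.1,0.05],
    [0,0,0]
  ],
  "twist": [-0.2,-0.2,0]
}}

```text
t: 12.68
eef_pos: [0.6064, 0.0815, 0.0913]
ee_rot: [3.13, 0.004, -1.163]
force: [-12.3, 6.4, -10.4]
width: 0.0158
gripper_force: 49.9
```

Request:
{"api": "play_rows", "payload": {
  "travel": [
    [0,0,0],
    [0,0,0],
    [0,0,0]
  ],
  "twist": [0,0,0],
  "fingers": 0.5,
  "newtons": 10
}}

```text
t: 13.05
eef_pos: [0.6134, 0.0818, 0.0962]
ee_rot: [-3.14, -0.0, -1.159]
force: [-0.1, 0.4, 0.7]
width: 0.0401
gripper_force: 0.0
```

Request:
{"api": "play_rows", "payload": {
  "travel": [
    [-0.2,0,-1],
    [-0.2,0,-1],
    [-0.2,0,-1],
    [-0.2,0,-1],
    [0,0,-1],
    [0,0,-1],
    [0,0,-1],
    [0,0,0]
  ],
  "twist": [0,0,0,0,0,0,0,0]
}}

```text
t: 14.05
eef_pos: [0.6059, 0.1003, 0.2736]
ee_rot: [-3.136, -0.0, -1.159]
force: [0.3, 0.2, -0.5]
width: 0.044
gripper_force: 0.0
```

Run:
```python
from h import *
from station import arm,imaging
import cv2
s=arm.get_state();print({k:np.round(v,4).tolist() for k,v in s.items() if k in("t","force","q","eef_pos","ee_rot")})
f=wrist(imaging,arm);cv2.imwrite("pics/w4.png",cv2.resize(f["pixels"][:,:,::-1],(800,600),interpolation=cv2.INTER_CUBIC))
import json;json.dump({"R":f["R"].tolist(),"t":f["t"].tolist(),**{k:float(f[k]) for k in("fx","fy","cx","cy")}},open("w4.json","w"))
```

```text
{'t': 14.05, 'q': [0.4821, 0.2396, -0.0915, 0.0008, -1.234, -0.0702], 'eef_pos': [0.6059, 0.1003, 0.2736], 'ee_rot': [-3.1358, -0.0004, -1.1585], 'force': [0.3096, 0.1755, -0.4987]}
```

View pics/w4.png

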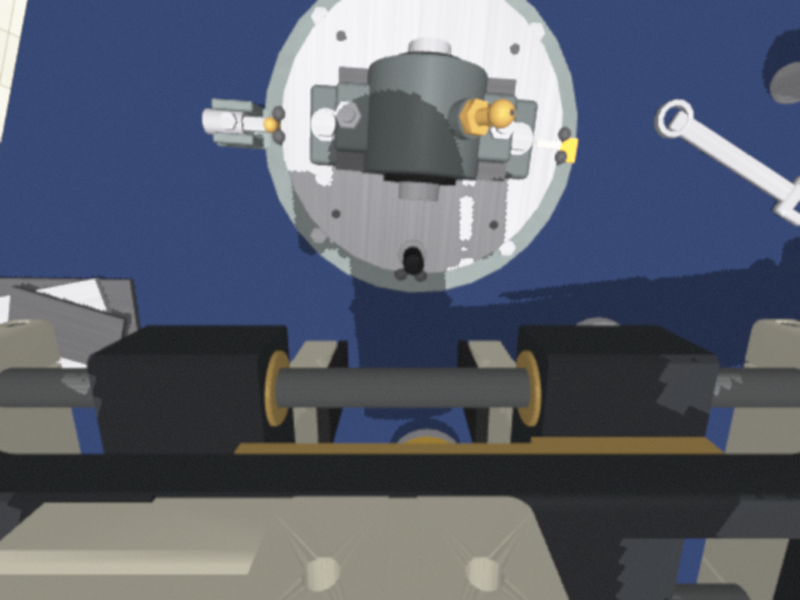

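The roller at (271,124) now sits between its pins, and the dash points at the arrow (568,149), so the disc is in its detent. The nipple head is at (501,114). Next I'll refine the nipple pose and locate the gun and its neighbours.

Run:
```python
from h import *
from station import arm,imaging
import json
f=json.load(open("w4.json"));k=.7
S=imaging.grab_frame("scene");D=imaging.grab_frame("side")
g=lambda u,v,z:ray_z(f,(u*k,v*k),z)[:2]
a=g(563,145.5,.043);b=g(276.5,124,.043);n=g(501,114,.151)
ax=(a+b)/2;d=a-ax;yaw=np.arctan2(-d[1],-d[0]);print("axis",ax,np.hypot(*d),"yaw deg",np.degrees(yaw))
print("nip direct",n,"model",ax-.042*np.array([np.cos(yaw),np.sin(yaw)]))
d=n-ax;print(np.hypot(*d),np.degrees(np.arctan2(d[1],d[0]))+180)
A=lambda x,y:(90+x/2.35,130+y/2.35)
B=lambda x,y:(150+x/2.4,110+y/2.4)
for nm,p,q in(("turq near",(259,272),(322,68)),("turqfar",(95,200),(493,38)),("purple",(170,130),(519,104)),("brown",(256,104),(491,161)),("cap",(213,190),(417,78))):
    print(nm,tri([(S,A(*p)),(D,B(*q))]).round(3))
```

```text
axis [ 0.63872749 -0.01053232] 0.11956725419958592 yaw deg 19.53580579614459
nip direct [ 0.59821837 -0.02521575] model [ 0.59914532 -0.02457695]
0.04308818465101176 19.92418139112715
turq near [ 0.603 -0.278  0.163]
turqfar [ 0.414 -0.415  0.164]
purple [ 0.35  -0.299  0.164]
brown [ 0.357 -0.186  0.163]
cap [ 0.479 -0.285  0.178]
```

Run:
```python
from h import *
plan([.6059,.1003,.2736],-1.159,[.470,-.285,.27],.342)
```

```text
{"travel": [[0.7, 0.66, 0.01], [0.64, 0.72, 0.01], [0.58, 0.77, 0.01], [0.51, 0.82, 0.01], [0.43, 0.86, 0.01], [0.35, 0.89, 0.01], [0.27, 0.92, 0.01], [0.19, 0.94, 0.01]] , "twist": [-0.59, -0.59, -0.59, -0.59, -0.59, -0.59, -0.59, -0.59] }
{"travel": [[0.11, 0.96, 0.01], [0.02, 0.96, 0.01], [-0.06, 0.96, 0.01], [-0.15, 0.95, 0.01], [-0.23, 0.93, 0.0], [-0.31, 0.91, 0.01], [-0.39, 0.88, 0.0], [-0.46, 0.84, 0.01]] , "twist": [-0.59, -0.59, -0.59, -0.59, -0.59, -0.58, -0.59, -0.58] }
{"travel": [[-0.53, 0.8, 0.0]] , "twist": [-0.59] }
ends [ 0.47   -0.2849  0.2701] 0.343
```

Request:
{"api": "play_rows", "payload": {
  "travel": [
    [0.7,0.66,0.01],
    [0.64,0.72,0.01],
    [0.58,0.77,0.01],
    [0.51,0.82,0.01],
    [0.43,0.86,0.01],
    [0.35,0.89,0.01],
    [0.27,0.92,0.01],
    [0.19,0.94,0.01]
  ],
  "twist": [-0.59,-0.59,-0.59,-0.59,-0.59,-0.59,-0.59,-0.59],
  "fingers": 0.8
}}

```text
t: 15.2
eef_pos: [0.5396, -0.0821, 0.2677]
ee_rot: [3.141, 0.001, -0.448]
force: [0.2, -0.0, -0.6]
width: 0.0704
gripper_force: 0.0
```

Request:
{"api": "play_rows", "payload": {
  "travel": [
    [0.11,0.96,0.01],
    [0.02,0.96,0.01],
    [-0.06,0.96,0.01],
    [-0.15,0.95,0.01],
    [-0.23,0.93,0.0],
    [-0.31,0.91,0.01],
    [-0.39,0.88,0.0],
    [-0.46,0.84,0.01]
  ],
  "twist": [-0.59,-0.59,-0.59,-0.59,-0.59,-0.58,-0.59,-0.58]
}}

```text
t: 16.2
eef_pos: [0.4759, -0.2634, 0.2662]
ee_rot: [-3.141, 0.001, 0.257]
force: [0.4, -0.3, -0.2]
width: 0.0702
gripper_force: 0.0
```

Request:
{"api": "play_rows", "payload": {
  "travel": [
    [-0.53,0.8,0.0],
    [0,0,0]
  ],
  "twist": [-0.59,0]
}}

```text
t: 16.45
eef_pos: [0.4679, -0.2864, 0.2661]
ee_rot: [-3.141, 0.001, 0.341]
force: [0.2, -0.0, -0.5]
width: 0.0704
gripper_force: 0.0
```

Run:
```python
from h import *
from station import arm,imaging,models
import cv2
s=arm.get_state();print(s["t"],s["eef_pos"],s["ee_rot"],s["q"].round(2) if hasattr(s["q"],"round") else s["q"])
f=wrist(imaging,arm);cv2.imwrite("pics/w5.png",cv2.resize(f["pixels"][:,:,::-1],(800,600)))
for d in models.silhouettes("gun","wrist")[:4]:
    m=d["pixels"];c=f["pixels"][m].mean(0);print(round(d["confidence"],2),np.round(d["extent"]),c.round())
print(proj(f,[[.479,-.285,.181]]))
# white cap: bright pixels near the predicted spot
u,v=proj(f,[[.479,-.285,.181]])[0]
w=(f["pixels"].min(2)>170).astype(np.uint8)
n,l,st,ce=cv2.connectedComponentsWithStats(w)
for i in range(1,n):
    if st[i,4]>150: print(st[i],ce[i],ray_z(f,ce[i],.181).round(4))
```

```text
16.45 [ 0.46789872 -0.28637292  0.26605678] [-3.14069470e+00  1.41010338e-03  3.41453866e-01] [-0.19  0.14 -0.24 -0.   -1.2   2.1 ]
0.81 [182. 242.  43.  34.] [122. 105.  96.]
0.78 [291. 201.  52.  66.] [211. 201. 199.]
0.64 [333.  59.  65.  79.] [ 97. 221. 217.]
0.59 [260. 284.  37.  59.] [101.  60. 124.]
[[284.27498965 207.35024678]]
[   0    0  196   98 9224] [94.7711405  38.92562879] [ 0.548  -0.1212  0.181 ]
[199   0  28  39 704] [212.58238636  17.31818182] [ 0.5879 -0.1943  0.181 ]
[ 74  12  27  28 502] [86.52390438 24.98406375] [ 0.5547 -0.1143  0.181 ]
[130  66  36  32 662] [146.59365559  83.59063444] [ 0.5319 -0.1615  0.181 ]
[132 156  36  71 724] [148.48480663 191.2140884 ] [ 0.4557 -0.1805  0.181 ]
[ 265  170   50   62 2146] [289.53448276 204.16635601] [ 0.4828 -0.288   0.181 ]
[   0  385  178   17 2800] [ 84.43285714 393.48821429] [ 0.2445 -0.1676  0.181 ]
[215 390  23  24 436] [225.40137615 401.01376147] [ 0.2807 -0.2961  0.181 ]
[327 390  22  24 429] [337.77855478 401.07692308] [ 0.3166 -0.3974  0.181 ]
```

View pics/w5.png

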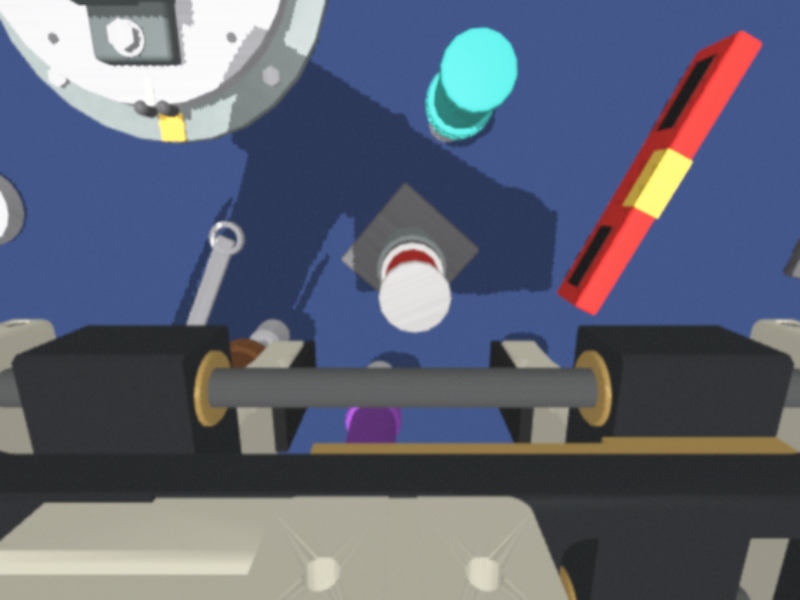

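The white cap is at (415,297), giving the gun axis ≈ (0.480,−0.288). I'll descend and grip it.

Request:
{"api": "play_rows", "payload": {
  "travel": [
    [0.2,0.1,0.6],
    [0.23,0.12,0.6],
    [0,0,0.8],
    [0,0,0.8],
    [0,0,0.8],
    [0,0,0.6],
    [0,0,0.3],
    [0,0,0]
  ],
  "twist": [0,0,0,0,0,0,0,0]
}}

```text
t: 17.55
eef_pos: [0.4807, -0.2869, 0.1541]
ee_rot: [-3.141, 0.001, 0.343]
force: [0.2, 0.2, 0.6]
width: 0.0703
gripper_force: 0.0
```

Request:
{"api": "play_rows", "payload": {
  "travel": [
    [0,0,0],
    [0,0,0],
    [0,0,0],
    [0,0,0]
  ],
  "twist": [0,0,0,0],
  "fingers": 0,
  "newtons": 25
}}

```text
t: 18.05
eef_pos: [0.4812, -0.2874, 0.1551]
ee_rot: [3.14, -0.001, 0.343]
force: [0.7, -2.1, 1.8]
width: 0.0401
gripper_force: 25.0
```

Run:
```python
from h import *
from station import arm,imaging
import cv2
s=arm.get_state();print({k:np.round(v,4).tolist() for k,v in s.items() if k in("t","force","moment","q","eef_pos","ee_rot","width")})
```

```text
{'t': 18.05, 'q': [-0.1887, 0.248, -0.3683, 0.0006, -0.9532, 2.1025], 'eef_pos': [0.4812, -0.2874, 0.1551], 'ee_rot': [3.1405, -0.0009, 0.3434], 'force': [0.6814, -2.1048, 1.783], 'moment': [-0.7592, -0.0336, -0.0028], 'width': 0.0401}
```

Width 0.040 suggests the pads are touching the 41 mm cap rim. I'll regrip 7 mm lower.

Request:
{"api": "play_rows", "payload": {
  "travel": [
    [0,0,0],
    [0,0,0],
    [0,0,0.15],
    [0,0,0.15],
    [0,0,0]
  ],
  "twist": [0,0,0,0,0],
  "fingers": 0.65
}}

```text
t: 18.68
eef_pos: [0.4804, -0.2869, 0.1465]
ee_rot: [-3.141, 0.001, 0.343]
force: [0.3, -0.5, -0.2]
width: 0.0566
gripper_force: 0.0
```

Request:
{"api": "play_rows", "payload": {
  "travel": [
    [0,0,0],
    [0,0,0],
    [0,0,0],
    [0,0,0]
  ],
  "twist": [0,0,0,0],
  "fingers": 0,
  "newtons": 25
}}

```text
t: 19.18
eef_pos: [0.4811, -0.2873, 0.1474]
ee_rot: [3.141, -0.001, 0.343]
force: [1.1, -3.3, 0.5]
width: 0.039
gripper_force: 25.0
```

Request:
{"api": "play_rows", "payload": {
  "travel": [
    [0,0,-0.4],
    [0,0,-0.8],
    [0,0,-1],
    [0,0,-1],
    [0,0,-1],
    [0,0,-1],
    [0,0,-1],
    [0,0,-0.3]
  ],
  "twist": [0,0,0,0,0,0,0,0],
  "newtons": 30
}}

```text
t: 20.18
eef_pos: [0.4806, -0.2866, 0.3106]
ee_rot: [-3.142, -0.001, 0.343]
force: [0.1, -0.0, -7.4]
width: 0.039
gripper_force: 30.0
```

Run:
```python
from h import *
from station import arm,imaging
import cv2
s=arm.get_state();print({k:np.round(v,4).tolist() for k,v in s.items() if k in("t","force","moment","eef_pos","ee_rot","width")})
D=imaging.grab_frame("side");S=imaging.grab_frame("scene")
e=np.array(s["eef_pos"]);m=e-[0,0,.132]
P=[proj(F,[m,e])for F in(D,S)];print(P)
L=[]
for F,p in zip((D,S),P):
    c=p.mean(0).astype(int);L.append(cv2.resize(F["pixels"][c[1]-60:c[1]+60,c[0]-60:c[0]+60,::-1],(400,400),interpolation=cv2.INTER_CUBIC));print(c-60)
cv2.imwrite("pics/d.png",np.hstack(L))
```

```text
{'t': 20.175, 'eef_pos': [0.4806, -0.2866, 0.3106], 'ee_rot': [-3.1415, -0.0012, 0.3432], 'force': [0.0957, -0.0184, -7.3965], 'moment': [-0.1387, 0.0955, 0.0114], 'width': 0.039}
[array([[322.94440799, 142.22273769],
       [326.37095927, 105.75109323]]), array([[180.07304867, 211.12974882],
       [170.41623966, 180.05577928]])]
[264  63]
[115 135]
```

View pics/d.png

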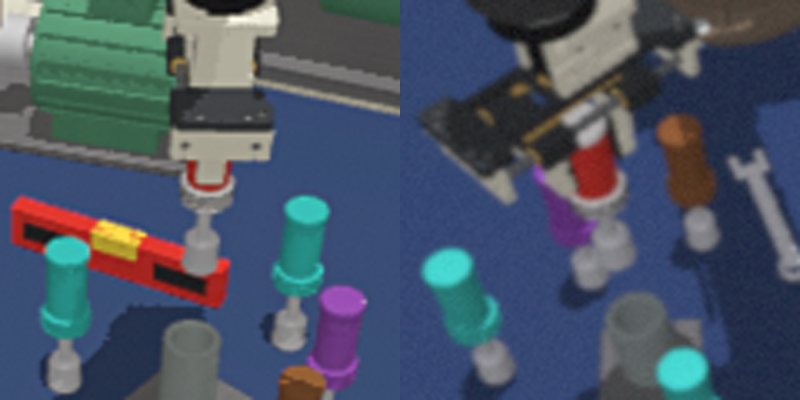

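The gun hangs vertical with its mouth where predicted (side crop (200,266)). The tool can't tilt, so I'll seat the funnel lightly on the head, then swing the gun about the head while it pivots in the pads. First I'll carry it above the nipple.

Request:
{"api": "play_rows", "payload": {
  "travel": [
    [0.3,-0.3,0],
    [0.6,-0.6,0],
    [0.7,-0.7,0],
    [0.7,-0.75,0],
    [0.7,-0.75,0],
    [0.7,-0.75,0],
    [0.7,-0.75,0],
    [0.7,-0.75,0]
  ],
  "twist": [0,0,0,0,0,0,0,0]
}}

```text
t: 21.28
eef_pos: [0.5556, -0.1166, 0.3081]
ee_rot: [-3.141, 0.002, 0.343]
force: [0.0, -0.0, -5.7]
width: 0.0389
gripper_force: 30.0
```

Request:
{"api": "play_rows", "payload": {
  "travel": [
    [0.7,-0.75,0],
    [0.7,-0.75,0],
    [0.7,-0.7,0],
    [0.5,-0.5,0],
    [0.27,-0.28,0],
    [0,0,0],
    [0,0,0]
  ],
  "twist": [0,0,0,0,0,0,0]
}}

```text
t: 22.15
eef_pos: [0.598, -0.0243, 0.3096]
ee_rot: [3.142, 0.0, 0.343]
force: [0.0, 0.1, -6.2]
width: 0.0388
gripper_force: 30.0
```

Run:
```python
from h import *
from station import arm,imaging
import cv2
s=arm.get_state();print({k:np.round(v,4).tolist() for k,v in s.items() if k in("t","force","moment","eef_pos","ee_rot","width")})
D=imaging.grab_frame("side");S=imaging.grab_frame("scene");W=wrist(imaging,arm)
e=np.array(s["eef_pos"]);m=e-[0,0,.132];H=[.5988,-.0248,.151]
L=[]
for nm,F in zip("DSW",(D,S,W)):
    p=proj(F,[m,H]);print(nm,p.round(1))
    r=35 if nm!="W" else 70
    c=p.mean(0).astype(int);c=np.clip(c,[r,r],[560-r,420-r]);print(c-r,400/2/r);L.append(cv2.resize(F["pixels"][c[1]-r:c[1]+r,c[0]-r:c[0]+r,::-1],(400,400),interpolation=cv2.INTER_CUBIC))
cv2.imwrite("pics/e.png",np.hstack(L[:2]));cv2.imwrite("pics/ew.png",L[2])
```

```text
{'t': 22.15, 'eef_pos': [0.598, -0.0243, 0.3096], 'ee_rot': [3.1415, 0.0002, 0.3428], 'force': [0.0069, 0.1101, -6.2094], 'moment': [-0.2369, 0.1306, 0.0188], 'width': 0.0388}
D [[253.9 189.6]
 [253.9 196.2]]
[218 157] 5.714285714285714
S [[281.2 206.1]
 [281.  211.9]]
[246 173] 5.714285714285714
W [[281.  206.9]
 [281.7 200.3]]
[211 133] 2.857142857142857
```

View pics/e.png

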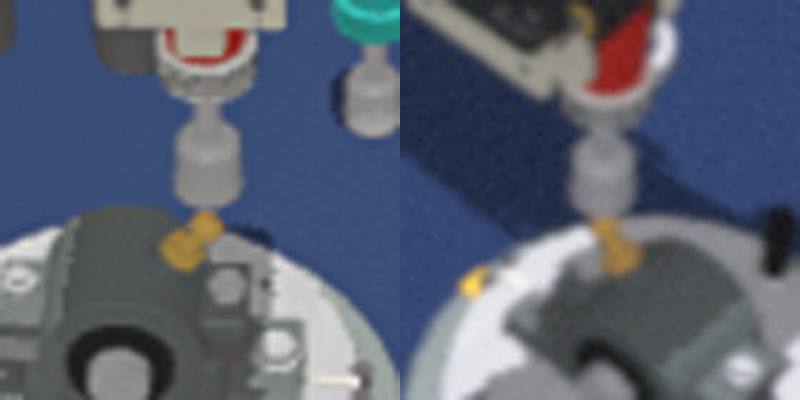

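The side view shows the mouth at (254,191) directly above the head at (254,196), matching the prediction. I'll descend to contact.

Request:
{"api": "play_rows", "payload": {
  "travel": [
    [0.03,0.02,0.4],
    [0,0,0.4],
    [0,0,0.2],
    [0,0,0],
    [0,0,0]
  ],
  "twist": [0,0,0,0,0]
}}

```text
t: 22.92
eef_pos: [0.5993, -0.0241, 0.2848]
ee_rot: [3.141, -0.0, 0.343]
force: [0.4, 0.8, -7.1]
width: 0.0389
gripper_force: 30.0
```

Request:
{"api": "play_rows", "payload": {
  "travel": [
    [0,0,0.08],
    [0,0,0]
  ],
  "twist": [0,0]
}}

```text
t: 23.18
eef_pos: [0.5991, -0.024, 0.2825]
ee_rot: [-3.142, 0.0, 0.343]
force: [-0.1, -0.3, -6.5]
width: 0.0393
gripper_force: 30.0
```

Request:
{"api": "play_rows", "payload": {
  "travel": [
    [0,0,0.06],
    [0,0,0]
  ],
  "twist": [0,0]
}}

```text
t: 23.42
eef_pos: [0.5994, -0.024, 0.2815]
ee_rot: [3.141, -0.001, 0.343]
force: [-0.6, 0.7, -3.7]
width: 0.0389
gripper_force: 30.0
```

Request:
{"api": "play_rows", "payload": {
  "travel": [
    [0,0,0.04],
    [-0.32,0,0.01],
    [-0.32,0,0.03],
    [-0.31,0,0.05],
    [0,0,0]
  ],
  "twist": [0,0,0,0,0],
  "newtons": 15
}}

```text
t: 24.05
eef_pos: [0.5761, -0.0324, 0.278]
ee_rot: [3.142, -0.0, 0.343]
force: [-1.0, 0.9, -1.6]
width: 0.0395
gripper_force: 15.0
```

```bash
cat > m.py <<'E'
from h import *
from station import arm,imaging
import sys
s=arm.get_state();print({k:np.round(v,4).tolist() for k,v in s.items() if k in("t","force","moment","eef_pos","ee_rot","width")})
e=np.array(s["eef_pos"]);H=np.array([.5988,-.0248,.151]);d=e-H
print("L",np.linalg.norm(d),"tilt cmd deg",np.degrees(np.arctan2(np.hypot(*d[:2]),d[2])),"az",np.degrees(np.arctan2(d[1],d[0]))%360)
a=d/np.linalg.norm(d);F=np.array(s["force"])+[0,0,6.2];print("axial push",F@a,"lateral",F-a*(F@a))
E
python3 m.py
python3 - <<'E'
from h import *
from station import arm,imaging
import cv2
s=arm.get_state();e=np.array(s["eef_pos"])
D=imaging.grab_frame("side")
# red barrel & coupler in side view: fit axis from grey coupler/red collar colour mask
im=D["pixels"].astype(int);h=cv2.cvtColor(D["pixels"],cv2.COLOR_RGB2HSV)
p=proj(D,[e,[.5988,-.0248,.151]]);print(p.round(1))
x0,y0=(p.min(0)-25).astype(int);x1,y1=(p.max(0)+25).astype(int)
for y in range(int(p[0,1]),int(p[1,1])+4,2):
    r=im[y,x0:x1];sp=r.max(1)-r.min(1);g=(r[:,2]-r[:,0]<15)&(r.sum(1)>300)
    xs=np.where(g)[0]+x0;print(y,xs.min() if len(xs) else None,xs.max() if len(xs) else None,len(xs))
E
```

```text
{'t': 24.05, 'eef_pos': [0.5761, -0.0324, 0.278], 'ee_rot': [3.1415, -0.0002, 0.343], 'force': [-0.9822, 0.9314, -1.6252], 'moment': [0.1211, 0.1573, 0.0008], 'width': 0.0395}
L 0.1292546107312864 tilt cmd deg 10.676796555729686 az 198.46400308605857
axial push 4.6135623067959655 lateral [-0.17146872  1.20207371  0.04111241]
[[262.1 162.1]
 [253.9 196.2]]
162 None None 0
164 244 277 34
166 244 284 37
168 245 285 37
170 245 286 41
172 250 286 21
174 251 286 22
176 251 286 19
178 251 286 24
180 252 285 19
182 254 263 10
184 255 258 4
186 253 257 5
188 251 259 9
190 250 260 11
192 250 260 11
194 233 259 18
196 230 259 22
198 228 259 24
```

The gun is pivoting about the head: tube and coupler centres at rows 184 and 191 lie on the expected line. I'll continue the arc.

Request:
{"api": "play_rows", "payload": {
  "travel": [
    [-0.31,0,0.07],
    [-0.31,0,0.09],
    [-0.3,0,0.11],
    [-0.29,0,0.12],
    [0,0,0]
  ],
  "twist": [0,0,0,0,0]
}}

```text
t: 24.72
eef_pos: [0.5475, -0.0426, 0.268]
ee_rot: [-3.142, 0.001, 0.343]
force: [-2.1, -0.8, 2.9]
width: 0.0395
gripper_force: 15.0
```

Request:
{"api": "play_rows", "payload": {
  "travel": [
    [-0.29,0,0.14],
    [-0.28,0,0.16],
    [-0.27,0,0.17],
    [0,0,0],
    [0,0,0]
  ],
  "twist": [0,0,0,0,0]
}}

```text
t: 25.35
eef_pos: [0.5284, -0.0493, 0.2561]
ee_rot: [-3.141, 0.0, 0.343]
force: [-2.5, -0.8, 2.3]
width: 0.0393
gripper_force: 15.0
```

```bash
python3 m.py
python3 - <<'E'
from h import *
from station import arm,imaging
s=arm.get_state();e=np.array(s["eef_pos"])
for c in("side","scene"):
    D=imaging.grab_frame(c);im=D["pixels"].astype(int)
    p=proj(D,[e,[.5988,-.0248,.151]]);print(c,p.round(1))
    for y in range(int(p[:,1].min()),int(p[:,1].max())+3,2):
        t=(y-p[1,1])/(p[0,1]-p[1,1]);cx=p[1,0]+t*(p[0,0]-p[1,0])
        x0=int(cx-14);r=im[y,x0:x0+29];g=(r[:,2]-r[:,0]<12)&(r.sum(1)>270)
        print(y,round(cx,1),"".join("#" if q else "." for q in g))
E
```

```text
{'t': 25.35, 'eef_pos': [0.5284, -0.0493, 0.2561], 'ee_rot': [-3.1415, 0.0004, 0.3432], 'force': [-2.5135, -0.7881, 2.3358], 'moment': [-0.4511, 1.0856, -0.007], 'width': 0.0393}
L 0.12885891434228414 tilt cmd deg 35.350094791960196 az 199.17411096083273
axial push 8.485397497875255 lateral [2.12358855 0.82431956 1.61485725]
side [[281.4 168.6]
 [253.9 196.2]]
168 282.0 .............................
170 280.0 ##...........................
172 278.0 #############################
174 276.0 ########.####################
176 274.0 #############################
178 272.0 ..###########################
180 270.1 .....#########.....##########
182 268.1 ........#####################
184 266.1 ..........############.......
186 264.1 ..........#####..######......
188 262.1 ......#########..............
190 260.1 ......###########............
192 258.1 ......#############..........
194 256.1 #####..##############........
196 254.1 #####################........
198 252.1 ######################.......
scene [[262.  174.8]
 [281.  211.9]]
174 261.6 ........................##...
176 262.6 ........#....................
178 263.6 .....####...............#####
180 264.6 #########..............####..
182 265.7 #########..............###...
184 266.7 ########...............####..
186 267.7 .#####................#######
188 268.7 ..................###########
190 269.8 ........#################....
192 270.8 ........###############......
194 271.8 ........############.........
196 272.8 ........###########..........
198 273.9 ...............###...........
200 274.9 ..............####...........
202 275.9 ..............#####..........
204 276.9 .............#########.......
206 278.0 ...........###########.......
208 279.0 ...........###########.......
210 280.0 ..........###########........
212 281.0 .........####################
```

Tilt is 35.4°, and both views show the gun on its line. I'll tighten the grip and push along the axis.

Request:
{"api": "play_rows", "payload": {
  "travel": [
    [0,0,0],
    [0,0,0],
    [0.05,0,0.07],
    [0.05,0,0.07],
    [0.05,0,0.07],
    [0,0,0]
  ],
  "twist": [0,0,0,0,0,0],
  "newtons": 55
}}

```text
t: 26.2
eef_pos: [0.5318, -0.0484, 0.2517]
ee_rot: [3.141, 0.0, 0.343]
force: [-6.0, -1.8, 7.6]
width: 0.0374
gripper_force: 55.0
```

```bash
python3 m.py
```

```text
{'t': 26.2, 'eef_pos': [0.5318, -0.0484, 0.2517], 'ee_rot': [3.141, 0.0004, 0.3434], 'force': [-5.9792, -1.7587, 7.5533], 'moment': [-0.6291, 1.9849, 0.0164], 'width': 0.0374}
L 0.12321738330012934 tilt cmd deg 35.19412308900442 az 199.37893584787494
axial push 14.826429081991394 lateral [2.08186497 1.07675183 1.63706853]
```

Request:
{"api": "play_rows", "payload": {
  "travel": [
    [0.05,0,0.07],
    [0,0,0]
  ],
  "twist": [0,0]
}}

```text
t: 26.45
eef_pos: [0.5329, -0.048, 0.2501]
ee_rot: [3.141, 0.001, 0.343]
force: [-6.8, -1.0, 9.3]
width: 0.0378
gripper_force: 55.0
```

Request:
{"api": "play_rows", "payload": {
  "travel": [
    [0.05,0,0.07],
    [0,0,0]
  ],
  "twist": [0,0]
}}

```text
t: 26.7
eef_pos: [0.5341, -0.0475, 0.248]
ee_rot: [3.141, 0.001, 0.343]
force: [-4.4, -1.8, 5.4]
width: 0.0375
gripper_force: 55.0
```

```bash
python3 m.py
```

```text
{'t': 26.7, 'eef_pos': [0.5341, -0.0475, 0.248], 'ee_rot': [3.1413, 0.0005, 0.3433], 'force': [-4.3887, -1.7893, 5.4448], 'moment': [-0.6759, 1.7048, 0.0123], 'width': 0.0375}
L 0.11877687947684998 tilt cmd deg 35.260819127565306 az 199.30044313058096
axial push 12.240977113160199 lateral [2.28085488 0.54638298 1.64964488]
```

The push force dropped from about 17 to 12 N, so it has snapped home. I'll push on into the stroke.

Request:
{"api": "play_rows", "payload": {
  "travel": [
    [0.05,0,0.07],
    [0.05,0,0.07],
    [0.05,0,0.07],
    [0,0,0]
  ],
  "twist": [0,0,0,0]
}}

```text
t: 27.2
eef_pos: [0.5373, -0.0464, 0.2428]
ee_rot: [3.141, 0.001, 0.343]
force: [-5.9, -2.3, 9.3]
width: 0.0376
gripper_force: 55.0
```

```bash
python3 m.py
```

```text
{'t': 27.2, 'eef_pos': [0.5373, -0.0464, 0.2428], 'ee_rot': [3.1411, 0.0013, 0.3434], 'force': [-5.8951, -2.3288, 9.2709], 'moment': [-0.7436, 2.4309, 0.034], 'width': 0.0376}
L 0.1126139153884891 tilt cmd deg 35.35761936257265 az 199.3355742814013
axial push 16.282525004900524 lateral [2.99574737 0.79095444 2.19155918]
```

Request:
{"api": "play_rows", "payload": {
  "travel": [
    [0.05,0,0.07],
    [0.05,0,0.07],
    [0,0,0]
  ],
  "twist": [0,0,0]
}}

```text
t: 27.58
eef_pos: [0.5394, -0.0457, 0.2395]
ee_rot: [3.141, 0.002, 0.343]
force: [-8.1, -1.3, 10.0]
width: 0.0379
gripper_force: 55.0
```

```bash
python3 m.py
```

```text
{'t': 27.575, 'eef_pos': [0.5394, -0.0457, 0.2395], 'ee_rot': [3.141, 0.0017, 0.3434], 'force': [-8.1169, -1.3293, 9.9592], 'moment': [-0.8324, 2.9732, 0.0631], 'width': 0.0379}
L 0.10860287058592354 tilt cmd deg 35.4095878492884 az 199.39180868319173
axial push 17.862265224130528 lateral [1.64568869 2.10707126 1.60093202]
```

Run:
```python
from h import *
from station import arm,imaging
s=arm.get_state();e=np.array(s["eef_pos"]);H=np.array([.5988,-.0248,.151]);a=(e-H)/np.linalg.norm(e-H)
for c in("side","scene"):
    D=imaging.grab_frame(c);im=D["pixels"].astype(int);print(c)
    for r in np.arange(-.012,.084,.004):
        p,q=proj(D,[H+a*r,H+a*(r+.01)]);n=np.array([-(q-p)[1],(q-p)[0]]);n/=np.linalg.norm(n)
        L=""
        for k in range(-12,13):
            u,v=np.round(p+n*k*.8).astype(int);x=im[v,u]
            L+="B" if x[2]-x[0]>25 else "R" if x[0]-x[2]>60 else "#" if x.sum()>300 else "."
        print(round(r*1000),L)
```

```text
side
-12 BB##################.####
-8 BBBBBB###############.###
-4 BBBBBB################...
0 BBBBBB##################.
4 BBBBB####################
8 BBBBB####################
12 BBBBB##############BB#.##
16 BBBBB##############BBB...
20 BBBBBB#############BBBBBB
24 BBBBBBBB#########BBBBBBBB
28 BBBBBBBBB#####BBBBBBBBBBB
32 BBBBBB########BBBBBBBBBBB
36 BB###############BBBBBBBB
40 B##################BBBBBB
44 .###################BBBBB
48 ####################BBBBB
52 ####################.BBBB
56 #########RRR#R######.BBBB
60 ##########RRRRRR####.BBBB
64 ############RRRRR####BBBB
68 ######..#####RRRR###BBBBB
72 ..#############RR#####BBB
76 ....####################B
80 ......###################
scene
-12 ..#######################
-8 ##.###################...
-4 ###################...BBB
0 ####################BBBBB
4 ####################.BBBB
8 ##..#.#############.BBBBB
12 BBBB...#############.BBBB
16 BBBBB..############..BBBB
20 BBBBBB...#########.BBBBBB
24 BBBBBBBB.B.######BBBBBBBB
28 BBBBBBBBB...####.BBBBBBBB
32 BBBBBBBBBB.######BBBBBBBB
36 BBBBBBBB...#######.#BBBBB
40 BBBBB...#############..BB
44 BBBBB#################..B
48 BBB...#################.B
52 BBB..#################...
56 BBBB.##################..
60 BBB.#######RRRRRRR######.
64 BBB.####RRRRRRRRRRRRRR###
68 BBB..##RRRRRRRRRRRRRR####
72 BBBB...RRRRRRRRRRRRRRR###
76 BBBBB.RRRRRRRRRRRRRRRRR##
80 B..B...RRRRRRRRRRRRRRRR##
```

The coupler ends 20 mm beyond the head centre, so it is seated. The collar has moved about 11 mm of the 14 mm stroke. Handing in.

```bash
python3 -c "
from station import arm
print(arm.job_done())"
```

```text
the job is handed in; nothing more can be done
None
```

The disc is in its detent with the nipple over the arrow. The gun is snapped onto the nipple and held with the nozzle about 11 mm (measured from the images) of its 14 mm stroke in, and I handed the job in at about 28 s.

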